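Reset the length stop of a slicing board

ROBOT

A 6-joint arm with a two-finger parallel gripper is mounted at the origin on a cart in front of the work surface, level with it; the furniture and walls round the work are solid. World frame = base frame: x ahead of the robot, y to its left, z up, the work surface at z = 0. Lengths are in m, angles in rad, forces in N, time in s.
With the tool pointing down it reaches from about 0.35 to 0.775 m from the base axis. Payload 7.3 kg.
Tool frame: the origin (TCP) lies at the very end of the fingers, on their centre line; the grasp point (between the pads) lies 19 mm behind it; z points along the fingers, y is the line along which they close (so a half turn about z gives the same grasp; the last joint's range is limited). The gripper opens to 92 mm and grips with 3 to 60 N. Pads are 19 mm wide; open, the fingers measure 130 mm over their backs; the gripper's body (75 mm by 190 mm) begins 47 mm behind the grasp point.
Start: joints at [-0.146, 0.342, 1.524, -0, 1.275, -0.146], TCP at [0.525, 0, 0.227] pointing down, gripper open.
Joint ranges: [-2.53, 2.53], [-0.77, 2.02], [0.04, 2.7], [-1, 4.14], [0.28, 2.66], [-3.11, 3.11]. Speed limits (rad/s): [2.57, 2.57, 3.14, 3.14, 3.14, 3.14].

INTERFACE

Orientations are given as a unit quaternion [x, y, z, w].
In Python, from plant import arm, eoat, viewer gives the robot as it stands. Calls block until the motion is done:
- arm.movep(position, orientation): joint-space move of the TCP to a pose.
- arm.movel(position, rot=None, vel=0.15): straight line of the TCP; rot=None keeps the orientation; vel is the mean speed in m/s.
- arm.set_joints(angles): joint-space move.
- eoat.command_gripper(opening): finger opening in m; the grip force is fixed at half the most; returns when the fingers have stopped.
- arm.dwell(seconds).
- arm.ik(position, orientation): joint angles nearest the present ones, or None.
- viewer.read_camera(name): name is "scene" or "side" or "wrist"; returns a dict with "image" (384x512x3 uint8, red, green, blue), "z_map" (384x512 float32, m along the optical axis (not along the pixel's ray), 0 where there is no reading), "intrinsics" (3x3 intrinsics, pixels), "world_to_cam" (4x4, takes a point from world to camera coordinates); the wrist camera has in their place "mount" (4x4, takes a point from camera to tool coordinates, whose origin is the TCP and whose axes are the flange's). Camera axes: x right, y down, z forward; pixel columns grow to the right and rows downward; lengths in m; the calibration is good to about 2 mm. A picture is of the moment at which its call begins: read the wrist's pose just before it.
A pose or a line that the arm cannot do raises arm.IKError and nothing moves.
- arm.finish_job(): hands the job in; it is judged then, once.
Readings, each from a call of its own:
- arm.get_time_s(): time.
- arm.get_joints(): joint angles.
- arm.get_joint_vel(): joint speeds.
- arm.get_tau(): joint torques, N m.
- arm.get_eef_pos(): TCP position.
- arm.get_eef_rot(): TCP orientation.
- arm.get_ft_force(): force on the tool from outside, world axes, zero at the start.
- arm.get_ft_torque(): the same for the moment, N m.
- arm.get_finger_gap(): finger opening in m.
- arm.get_grasp_force(): force on a finger pad.
Only numpy, scipy, OpenCV 4.12 (cv2) and the standard library are available. Lean on these libraries where they do the work, as an engineer would, in place of code of your own. Each camera call takes 0.05 s, during which the arm holds its last target. There are 200 camera calls.

TASK

Reset the slicing board's length stop: pull the black spring plunger up, slide the steel sleeve out to the red clip, and lock it in the first hole past the red clip, with the plunger dropped fully home and let go. The holes are hidden under the sleeve, so feel for the drop, and never force the sleeve or the knob while the pin bears on the tube. Leave the lime, the salt shaker and the mug where they are.

Things in the scene. Friction and masses are not known exactly. Their poses are not given: they have to be found in the camera images.
- slicing_board: Wooden board, 150 x 420 x 20 mm, fixed. Origin: centre of its underside. Its y axis runs along it, the way the sleeve slides out; z up. Over it, along x = +40 mm, lies a fixed square tube 20 mm wide, its top 46 mm above the board's underside, with 4 holes about 50 mm apart (not exactly), each 3 mm wider than the pin. The sleeve starts locked in the first and hides the rest.
- sleeve: Square steel sleeve, 28 mm wide, on the tube; top 50 mm above the board's underside. Carries the plunger 25 mm from its near end and a white stop plate (6 x 118 x 62 mm) 180 mm past the plunger. Origin: straight below the plunger axis, level with the board's underside; axes as the board's. Slides 150 mm in the board's +y from the start; rubs with about 2 N and stays where it is left.
- plunger_knob (a point): Centre of the plunger's black ribbed knob, an upright cylinder 24 mm in diameter, 26 mm high; the pin is on its axis. It stands on a brass housing 22 mm in diameter, 19 mm high, on top of the sleeve, and moves straight up when pulled. With the pin home this point is 82 mm above the board's underside. Pushing the knob sideways moves the sleeve.
- plunger (a joint): Height of the plunger in m: 0 = pin fully home in a hole, about 0.006 = pin tip resting on top of the tube, 0.014 = pulled up to its stop. A spring pulls it down with 4 N at 0, about 6 N at 0.006, 8 N at 0.014. The pin is 10 mm in diameter with a flat, slightly chamfered tip. Let go over a hole, it snaps home by itself.
- red_clip: Red marker tab on the board beside the tube, 20 x 12 mm, 22 mm high. Origin: centre of its underside; axes as the board's. It marks the setting only roughly: the hole's centre lies 5 to 33 mm further on, in the board's +y; from the clip to the hole the tube is plain. A red, a yellow and a blue clip stand in this way before the three other holes, in any order.
- lime: Green lime, about 57 x 46 x 45 mm, lying loose on the board. Origin at its underside. Not to be disturbed.
- salt_shaker: Small glass salt shaker with a grey top, 44 mm in diameter, 90 mm high, loose on the worktop. Origin: centre of its underside. Not to be disturbed.
- espresso_mug: Small white mug with green dots, 63 x 92 x 55 mm, loose on the worktop behind the board. Origin: centre of its underside. Not to be disturbed.

How it is judged:
On the way:
1. the plunger is pulled up so that its pin is clear of the first hole (value of joint plunger above 0.006 m), for 0.05 s.
At the end, for the whole second after the job is handed in: The plunger is home (joint below 0.0015 m) in the first hole past the red clip (plunger axis 2 to 38 mm past the clip along the board's y), and the sleeve is at rest (value of joint plunger below 0.0015 m and y of plunger_knob in the frame of red_clip between 0.002 and 0.038 m and linear speed of sleeve below 0.01 m/s); the robot touches nothing.
It fails at once if the pin is forced against the tube: pressed, or pushed sideways in a hole, with more than 25 N (contact force between sleeve and slicing_board above 25 N).
It fails at once if the lime is moved more than 30 mm (distance of lime from where it was at the start of the episode above 0.03 m).
It fails at once if the salt shaker is moved more than 20 mm (distance of salt_shaker from where it was at the start of the episode above 0.02 m).
It fails at once if the mug is moved more than 20 mm (distance of espresso_mug from where it was at the start of the episode above 0.02 m).
It also fails if it takes over 42 s, if anything falls off the work surface, if the arm or the gripper's body presses on something with over 40 N, if the wrist force passes 120 N, or if a joint passes its speed limit or range.

## Working session

There is one attempt and no reset: what is moved stays moved. The work goes in short steps, each a Python script; the robot and the scene stay as the last script left them, time stands still between calls to the robot, and variables do not carry over. Pictures are saved under pics/ and viewed, at most 10 in all, crops included, and the job is handed in when it is done.

```bash
mkdir -p pics; ls; cat > h.py <<'E'
import numpy as np, cv2
from plant import arm, eoat, viewer
def cam(n,f):
    d=viewer.read_camera(n); cv2.imwrite('pics/'+f+'.png',d['image'][:,:,::-1]); np.savez('pics/'+f+'.npz',**d); return d
def cloud(d):
    z=d['z_map']; K=d['intrinsics']; v,u=np.indices(z.shape)
    P=np.stack([(u-K[0,2])/K[0,0]*z,(v-K[1,2])/K[1,1]*z,z,np.ones_like(z)],-1)
    return (P@np.linalg.inv(d['world_to_cam']).T)[...,:3]
E
python3 -c "
from h import *
a=cam('scene','s0')['image'];b=cam('side','d0')['image']
print(arm.get_time_s(),arm.get_eef_rot(),arm.get_ft_force())"
```

```text
pics
0.1 [ 7.07107607e-01  7.07105624e-01 -4.03434983e-04 -5.53067476e-04] [-1.41273881 -0.6451121   0.07524008]
```

View pics/s0.png

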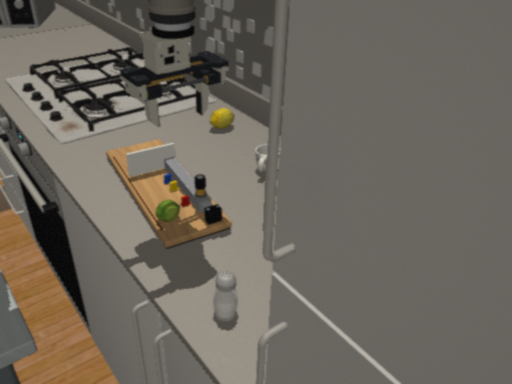

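View pics/d0.png

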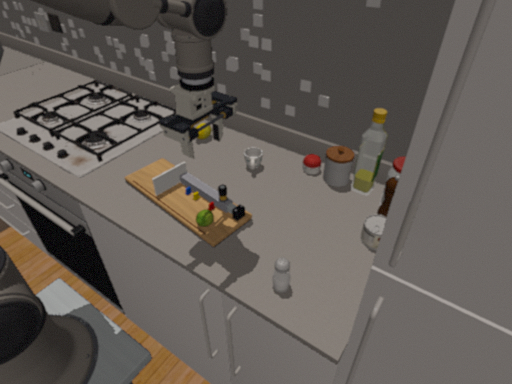

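The views agree: black knob at scene (200,182), red clip (185,200), yellow (174,187), blue (167,178), lime (168,211), and the white plate at (150,158). The red clip is the one nearest the knob. Next I measure these.

```bash
cat > m.py <<'E'
import numpy as np,cv2
from h import cloud
for f in ('s0','d0'):
    d=dict(np.load(f'pics/{f}.npz')); P=cloud(d); im=d['image']; h=cv2.cvtColor(im,cv2.COLOR_RGB2HSV).astype(int)
    H,S,V=h[...,0],h[...,1],h[...,2]; x,y,z=P[...,0],P[...,1],P[...,2]
    r=(slice(130,260),slice(100,260))
    roi=np.zeros(H.shape,bool); roi[r]=1
    def rep(n,m):
        m=m&roi&(d['z_map']>0); Q=P[m]; 
        if len(Q): print(f,n,len(Q),'med',np.median(Q,0).round(4),'lo',np.percentile(Q,3,0).round(3),'hi',np.percentile(Q,97,0).round(3))
    rep('red',((H<5)|(H>174))&(S>170)&(V>60)); rep('yel',(H>22)&(H<32)&(S>180)&(V>120)); rep('blue',(H>105)&(H<130)&(S>130))
    rep('lime',(H>35)&(H<60)&(S>120)); rep('knob',(V<60)&(z>.06)&(z<.11)); rep('knobtop',(z>.088)&(z<.10)&(V<90)); rep('plate',(S<60)&(V>120)&(z>.03)&(z<.09))
    m=roi&(z>.015)&(z<.025)&(S>100)&(H<22)
    n=cv2.connectedComponentsWithStats(m.astype(np.uint8)); k=1+n[2][1:,4].argmax(); Q=P[n[1]==k][:,:2].astype(np.float32)
    print('board',cv2.minAreaRect(Q),np.round(cv2.boxPoints(cv2.minAreaRect(Q)),3).tolist())
    m=roi&(z>.046)&(z<.054)&(S<80); Q=P[m][:,:2].astype(np.float32); print('sleeve',len(Q),cv2.fitLine(Q,cv2.DIST_HUBER,0,.01,.01).ravel())
E
python3 m.py
```

```text
s0 red 55 med [ 0.5251 -0.0034  0.0312] lo [ 0.519 -0.006  0.022] hi [ 0.532 -0.     0.041]
s0 yel 44 med [0.5314 0.0631 0.0344] lo [0.526 0.059 0.02 ] hi [0.542 0.068 0.041]
s0 blue 46 med [0.5379 0.0984 0.0325] lo [0.531 0.095 0.022] hi [0.545 0.102 0.041]
s0 lime 332 med [ 0.4618 -0.0395  0.0537] lo [ 0.447 -0.05   0.035] hi [ 0.481 -0.022  0.064]
s0 knob 114 med [ 0.5451 -0.0327  0.0841] lo [ 0.539 -0.037  0.07 ] hi [ 0.556 -0.023  0.094]
s0 knobtop 67 med [ 0.5492 -0.0281  0.0932] lo [ 0.54  -0.037  0.088] hi [ 0.559 -0.017  0.095]
s0 plate 1325 med [0.5467 0.1577 0.0507] lo [0.478 0.015 0.033] hi [0.591 0.168 0.083]
board ((0.5260522365570068, 0.10627362132072449), (0.42014774680137634, 0.14644289016723633), 82.73165130615234) [[0.4269999861717224, -0.09300000220537186], [0.5720000267028809, -0.11100000143051147], [0.625, 0.3050000071525574], [0.47999998927116394, 0.3240000009536743]]
sleeve 811 [0.05773403 0.998332   0.55611795 0.07160071]
d0 red 28 med [ 0.5281 -0.0006  0.0331] lo [ 0.52  -0.003  0.023] hi [0.534 0.003 0.042]
d0 yel 41 med [0.8041 0.279  0.0407] lo [0.528 0.064 0.026] hi [0.824 0.29  0.046]
d0 blue 39 med [0.5423 0.0995 0.0367] lo [ 0.468 -0.093  0.025] hi [0.552 0.103 0.31 ]
d0 lime 170 med [ 0.4607 -0.0331  0.0571] lo [ 0.448 -0.045  0.039] hi [ 0.483 -0.017  0.065]
d0 knob 57 med [ 0.5466 -0.0293  0.0856] lo [ 0.541 -0.034  0.072] hi [ 0.557 -0.02   0.096]
d0 knobtop 47 med [ 0.5494 -0.0249  0.0943] lo [ 0.541 -0.033  0.089] hi [ 0.561 -0.014  0.097]
d0 plate 459 med [0.5665 0.0716 0.0502] lo [0.483 0.005 0.041] hi [0.807 0.171 0.085]
board ((0.5281767249107361, 0.11076529324054718), (0.42020443081855774, 0.1494462490081787), 82.69994354248047) [[0.4269999861717224, -0.08799999952316284], [0.5759999752044678, -0.10700000077486038], [0.6290000081062317, 0.3100000023841858], [0.48100000619888306, 0.32899999618530273]]
sleeve 668 [0.03496216 0.99938864 0.5549548  0.04744805]
```

```bash
cat >> h.py <<'E'
from scipy.spatial.transform import Rotation as R
a=np.deg2rad(82.7); BY=np.array([np.cos(a),np.sin(a),0]); BX=np.array([np.sin(a),-np.cos(a),0])
def rot(s): return R.from_matrix(np.array([-s*BX,s*BY,[0,0,-1]]).T).as_quat()
def ft(): return np.mean([arm.get_ft_force() for _ in range(4)],0)
def fb():
    f=ft(); return np.round([f@BX,f@BY,f[2]],2)
def wcloud(d,p,q):
    T=np.eye(4); T[:3,:3]=R.from_quat(q).as_matrix(); T[:3,3]=p
    return cloud({**d,'world_to_cam':np.linalg.inv(T@d['mount'])})
E
cat > s1.py <<'E'
from h import *
p=np.array([.550,-.026,.155]); j0=arm.get_joints()
c=[(np.abs(np.array(j)-j0).max(),s) for s in (1,-1) if (j:=arm.ik(p,rot(s))) is not None]; print(c)
s=min(c)[1]; arm.movep(p,rot(s)); eoat.command_gripper(.04)
p,q=arm.get_eef_pos(),arm.get_eef_rot(); d=cam('wrist','w1'); P=wcloud(d,p,q); np.save('pics/w1P.npy',P)
print(s,p,arm.get_time_s(),fb(),arm.get_finger_gap())
E
python3 s1.py
```

```text
[(np.float64(1.4838301571697632), 1), (np.float64(1.6577624964200306), -1)]
1 [ 0.55001477 -0.02601335  0.15500048] 2.45 [-0.51  0.19 -0.36] 0.039892311010619366
```

View pics/w1.png

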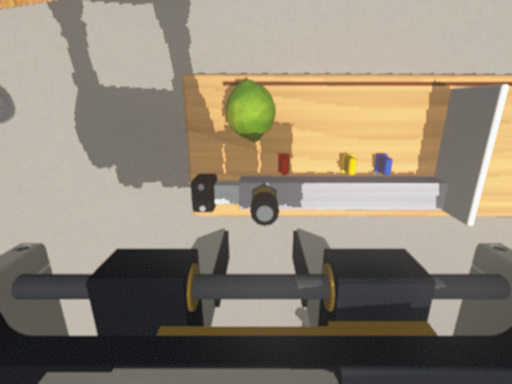

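The wrist view shows the knob top at (264,211), red clip (284,163), end post (204,192), lime (250,110), and fingers at columns 215 to 305.

```bash
cat > m2.py <<'E'
import numpy as np,cv2
from h import BX,BY
P=np.load('pics/w1P.npy'); im=np.load('pics/w1.npz')['image']; h=cv2.cvtColor(im,cv2.COLOR_RGB2HSV).astype(int)
H,S,V=h[...,0],h[...,1],h[...,2]; z=P[...,2]
def rep(n,r,m):
    k=np.zeros(z.shape,bool); k[r]=1; Q=P[k&m]; B=np.c_[Q@BX,Q@BY,Q[:,2]]
    print(n,len(Q),'ctr xyz',np.round((Q.min(0)+Q.max(0))/2,4),'board-axes lo',np.percentile(B,2,0).round(4),'hi',np.percentile(B,98,0).round(4))
rep('knobtop',np.s_[180:230,240:290],(z>.089)&(z<.1))
rep('red',np.s_[145:180,272:296],((H<6)|(H>172))&(S>150)&(z>.036)&(z<.05))
rep('redall',np.s_[145:180,272:296],((H<6)|(H>172))&(S>150))
rep('post',np.s_[170:215,190:217],(V<70)&(z>.03))
rep('sleeve',np.s_[175:215,235:440],(z>.047)&(z<.053))
rep('plate',np.s_[80:225,440:510],(z>.06)&(z<.1))
E
python3 m2.py; python3 -c "
from h import *;print(np.array([.55,-.026,0])@BX,np.array([.55,-.026,0])@BY)"
```

```text
knobtop 628 ctr xyz [ 0.5519 -0.0235  0.0933] board-axes lo [0.54   0.0357 0.0901] hi [0.5611 0.0575 0.0969]
red 86 ctr xyz [5.272e-01 1.000e-04 4.140e-02] board-axes lo [0.5157 0.0641 0.0402] hi [0.5304 0.07   0.0437]
redall 106 ctr xyz [ 0.5004 -0.0054  0.1683] board-axes lo [0.5156 0.0629 0.0241] hi [0.5306 0.07   0.0437]
post 633 ctr xyz [ 0.5437 -0.0822  0.0433] board-axes lo [ 0.5343 -0.0223  0.0353] hi [ 0.5638 -0.003   0.0557]
sleeve 4902 ctr xyz [0.5623 0.0483 0.05  ] board-axes lo [0.5376 0.0252 0.0489] hi [0.5645 0.217  0.052 ]
plate 3905 ctr xyz [0.5336 0.1624 0.0738] board-axes lo [0.452  0.2261 0.0608] hi [0.5641 0.2318 0.0865]
0.5488456232481514 0.044096279223401945
```

```bash
cat >> h.py <<'E'
Q0=rot(1)
def go(x,y,z,v=.1): arm.movel(x*BX+y*BY+np.array([0,0,z]),rot=Q0,vel=v)
E
cat > s2.py <<'E'
from h import *
go(.551,.047,.10); go(.551,.047,.064,.06)
for g in (.030,.027,.0255,.0248): 
    eoat.command_gripper(g); print(g,arm.get_finger_gap(),fb(),arm.get_grasp_force(),arm.get_time_s())
d=cam('wrist','w2')
E
python3 s2.py
```

```text
0.03 0.02997353671294355 [0.47 0.23 1.03] 0.0 4.3333
0.027 0.0272067273075671 [ 0.59  0.45 -0.55] 0.0 4.6417
0.0255 0.025409134585969183 [-0.03 -1.01 -0.22] 0.0 4.9
0.0248 0.024702964271150724 [ 0.39 -0.25 -0.25] 0.0 5.1167
```

View pics/w2.png

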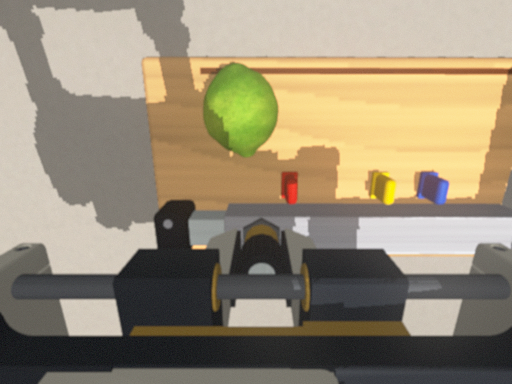

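The knob top, at (261,268), sits between the fingers with no side force, so I grip, lift, slide and release.

```bash
cat > s3.py <<'E'
from h import *
def st(n): print(n,fb(),round(arm.get_finger_gap(),4),round(arm.get_grasp_force(),1),arm.get_time_s())
x,y,z=.551,.047,.064
eoat.command_gripper(.018); st('grip')
for k in (.003,.006,.0085,.0105): go(x,y,z+k,.02); st(k)
if fb()[2]>-4: raise SystemExit('no spring load')
for k in (.003,.008,.021): go(x,y+k,z+.0105,.04); st(k)
go(x,y+.021,z+.0075,.02); st('low')
d=cam('scene','s3')
E
python3 s3.py
```

```text
grip [0.4  1.22 0.32] 0.0231 30.0 5.3833
0.003 [ 1.29  1.91 -5.62] 0.0232 30.0 5.6833
0.006 [ 1.83  2.43 -6.56] 0.0234 30.0 5.9833
0.0085 [ 3.04  2.44 -7.35] 0.0232 30.0 6.2583
0.0105 [ 1.67  1.6  -7.81] 0.0231 30.0 6.5083
0.003 [ 2.54 -0.06 -7.51] 0.0231 30.0 6.7583
0.008 [ 2.41  1.02 -7.54] 0.0233 30.0 7.0333
0.021 [ 2.4   1.71 -8.34] 0.0236 30.0 7.5083
low [ 2.9   2.95 -7.13] 0.023 30.0 7.8083
```

```bash
cat > s4.py <<'E'
from h import *
x,y,z=.551,.047,.064
eoat.command_gripper(.030); print(arm.get_finger_gap(),fb(),arm.get_time_s())
L=[]
for k in np.arange(.023,.062,.001):
    go(x,y+k,z+.006,.008); f=fb(); L.append((round(k*1e3,1),*f))
    if f[1]<-9 or arm.get_time_s()>27: break
for l in L: print(*l)
print(arm.get_time_s())
p,q=arm.get_eef_pos(),arm.get_eef_rot(); d=cam('wrist','w4'); np.save('pics/w4P.npy',wcloud(d,p,q)); cam('scene','s4'); cam('side','d4')
E
python3 s4.py
```

```text
0.030225803996370093 [ 0.12 -1.39  0.62] 8.2417
23.0 -0.04 -0.41 -0.31
24.0 0.05 -0.46 0.16
25.0 -0.2 -4.25 -1.01
26.0 -0.44 -5.55 0.8
27.0 -0.84 -4.77 0.6
28.0 -0.63 -5.31 1.33
29.0 -0.01 -5.31 1.44
30.0 0.51 -5.03 0.62
31.0 -0.28 -6.03 0.16
32.0 -0.93 -6.38 0.92
33.0 -0.17 -5.25 -0.02
34.0 -0.64 -6.18 0.02
35.0 -0.69 -5.34 -0.22
36.0 -0.9 -5.8 1.07
37.0 0.04 -5.48 0.78
38.0 0.44 -5.36 0.74
39.0 0.9 -5.17 0.65
40.0 0.24 -5.33 0.55
41.0 -0.2 -6.18 -0.63
42.0 -0.31 -5.36 0.01
43.0 -0.53 -4.87 0.25
44.0 -0.57 -5.04 0.56
45.0 -0.32 -4.32 0.5
46.0 0.74 -4.32 -0.19
47.0 -0.5 -4.9 0.81
48.0 -0.06 -5.31 0.22
49.0 0.07 -5.12 -0.62
50.0 1.2 -4.95 -0.92
51.0 1.05 -3.12 -2.44
52.0 0.33 -0.73 -0.43
53.0 -0.09 -0.47 -0.52
54.0 -1.16 -1.24 -0.03
55.0 -0.74 -1.79 0.67
56.0 -0.8 -3.13 1.71
57.0 -1.9 -6.71 2.07
58.0 -1.42 -10.77 2.25
18.325
```

Force fell at 51 mm (the drop), then built up against the hole wall. I back off and check the height.

```bash
cat > s5.py <<'E'
from h import *
x,y,z=.551,.047,.064
for k in (.055,.053): go(x,y+k,z+.006,.02); print(k,fb())
eoat.command_gripper(.05); go(x,y+.053,.16,.15); print(fb())
p,q=arm.get_eef_pos(),arm.get_eef_rot(); d=cam('wrist','w5'); P=wcloud(d,p,q)
B=np.stack([P@BX,P@BY,P[...,2]],-1); X,Y,Z=np.moveaxis(B,-1,0)
m=(abs(X-x)<.02)&(abs(Y-y-.05)<.025)&(Z>.08)&(Z<.115)
Q=B[m]; print(len(Q),np.median(Q,0),np.percentile(Q,[2,50,98],axis=0).round(4).tolist(),arm.get_time_s())
cam('scene','s5')
E
python3 s5.py
```

```text
0.055 [-0.27 -0.1  -0.5 ]
0.053 [-0.21  0.63  0.09]
[0.57 0.14 0.04]
699 [0.5487054  0.09913997 0.09521047] [[0.5399, 0.0881, 0.0811], [0.5487, 0.0991, 0.0952], [0.5614, 0.1102, 0.0967]] 20.3917
```

View pics/w5.png

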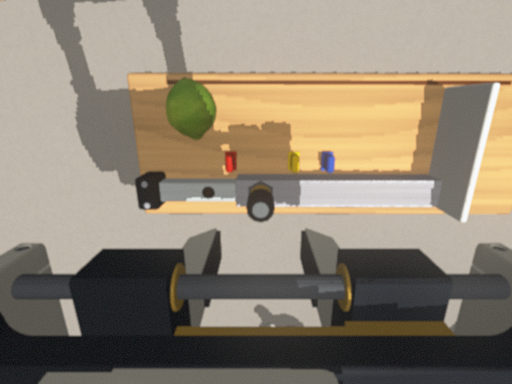

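The picture shows the knob at (260,205), past the red clip at (230,161). Its top is at z 0.0952 (0.095 means home, about 0.101 would be on the tube). It is about 32 mm past the clip and the fingers are clear.

```bash
python3 -c "
from h import *
print(arm.finish_job(),arm.get_time_s())"
```

```text
the job is handed in; nothing more can be done
the job is handed in; nothing more can be done
```

The sleeve is locked in the first hole past the red clip, about 32 mm beyond it. The camera shows the plunger fully home, the gripper was let go and lifted clear, and I handed the job in at about 20 s; no verdict came back.

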